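Drift the stuck pivot pin out of a microscope-stand bracket

TASK

The pivot pin of the microscope-stand bracket is stuck. Take the drift punch from the tool rack and with it push the pin straight down from above, right out of the bracket plate, so that the pin's top end is clear below the plate. Then put the punch back in its own hole in the rack, upright with its guard resting on the rack, and let go.

Things in the scene. Friction and masses are not known exactly. Their poses are not given: they have to be found in the camera images.
- drift_grip (a point): Handle centre of the steel drift punch (loose, 0.15-0.3 kg, round about z), hanging upright in a rack hole by a black guard, 46 mm wide, 8 thick. Above the guard: plain straight flat-topped handle, 24 mm diameter, 60 long; this point is 38 mm above the guard's underside. Below: straight shaft, 12 mm diameter, 70 long; its tip is 108 mm below this point. Other tools have a ball and a T-bar on top.
- rack: Wooden tool rack fixed on the table, left or right of the bracket: 60 mm (its x) by 210 mm (its y), top face 90 mm high; origin on the table under its centre. Three 28 mm holes through the top, in a row along y at -70, 0 and +70 mm, each with one upright tool, in any order. All tools end 66 to 68 mm above the rack's top or lower; the T-bar is 70 mm long.
- bracket: Grey bracket plate of a microscope stand, fixed on two dark blocks; origin on the table straight below the pin's hole. Plate 80 mm (x) by 116 mm (y) by 22 mm thick; top face 80 mm, underside 58 mm above the table. A 26 mm hole with 3 mm chamfer goes vertically through its centre; open space and a low catch sleeve below. 6 mm high screw heads near its corners; a rod stub reaches 95 mm along +x.
- pin: Stuck steel pin, upright in the bracket's hole, 24 mm diameter, 44 long; origin at the centre of its flat top, which starts 86-92 mm above the table (6-12 mm proud). It only slides vertically: about 7 N all the way, stays where left, stops hard with its top 44 mm above the table. It is out once its top is below 58 mm; the punch's shaft must follow it down through the hole (7 mm play all round).
Mind the look-alikes: they are no part of the job. Leave any blue or red look-alike of the part that bears drift_grip alone.

How it is judged:
On the way, in this order (a step that is already met when the one before it is completed fails the run):
1. the drift punch is lifted out of the rack (distance of drift_grip from where it was at the start of the episode above 0.06 m), for 0.1 s.
2. the pin is being pushed down into the plate by the drift punch (pin's top below the plate's top face, the punch pressing on it) (z of pin in the frame of bracket below 0.075 m and contact force between drift and pin above 1 N), for 0.05 s.
At the end, for the whole second after the job is handed in: The pin's top end lies below the underside of the bracket plate (at most 57 mm above the table; the underside is at 58 mm), and the drift punch is back in the rack hole it came from: its handle's centre within 20 mm of where it started, upright within 10 degrees, released and at rest (z of pin in the frame of bracket below 0.057 m and distance of drift_grip from where it was at the start of the episode below 0.02 m and angle between drift_grip's own z axis and vertical below 0.175 rad and linear speed of drift below 0.02 m/s); the robot touches nothing.
It fails at once if the gripper or arm pushes on the pin itself (contact force between any of the fingers, the arm and pin above 0.5 N).
It also fails if it takes over 53 s, if anything falls off the work surface, if the arm or the gripper's body presses on something with over 40 N, if the wrist force passes 120 N, or if a joint passes its speed limit or range.

ROBOT

A 7-joint arm with a two-finger parallel gripper is mounted at the origin on the work surface. World frame = base frame: x ahead of the robot, y to its left, z up, the work surface at z = 0. Lengths are in m, angles in rad, forces in N, time in s.
With the tool pointing down it reaches from about 0.4 to 0.9 m from the base axis. Payload 5.5 kg.
Tool frame: the origin (TCP) lies midway between the tips of the shut fingers; the grasp point (between the pads) lies 19 mm behind it; y points along the fingers, x is the direction in which the jaws open and shut, and the axes are right-handed (so a half turn about y gives the same grasp; the last joint's range is limited). The gripper opens to 92 mm and grips with 3 to 60 N. Pads are 19 mm wide; open, the fingers measure 130 mm over their backs; the gripper's body (75 mm by 190 mm) begins 47 mm behind the grasp point.
Start: joints at [1.41, 0.501, -0.427, 1.55, 0.221, 1.138, -0.21], TCP at [0.267, -0.592, 0.227] pointing down, gripper open.
Joint ranges: [-2.88, 2.88], [-0.31, 2.03], [-1.54, 1.56], [0.2, 2.42], [-1.41, 4.55], [0.19, 2.02], [-2.57, 2.57]. Speed limits (rad/s): [2.57, 2.57, 3.14, 3.14, 3.14, 3.14, 3.14].

INTERFACE

Orientations are given as a rotation vector (axis times angle).
In Python, from bench import read_state, optics, robot gives the robot as it stands.
- The arm moves only by the tool drive_tool, never from a script. Its argument "moves" is a list of rows, each a list of 2 entries, a list of its own where there are three numbers: the shift along the tool's x, y, z in mm, then the turn about the tool's y in units of 8 degrees (1.0 is 8 degrees). In form: [[[x, y, z], twist], ...]. A call has 1 to 5 rows; each row is the pose to reach, as a shift and turn from the pose commanded when the call began, along the tool's axes at that moment; what a row does not reach only later rows make up. A row lasts 1/10 s, in which the tool goes at most 50 mm and 8.59 degrees, less where a joint would pass 70% of its speed; a pose out of reach is approached as far as the arm can. A call with a gripper value outside its range is refused whole. "gripper" is the finger opening in mm, from 0 to 91.8, set as the call begins (left out, the last holds). The fingers move at their own pace and stop on an object; the grip force is fixed at half the most. Time passes only in rows, so rows that repeat a pose let the fingers close. It gives the time, the measured TCP pose, the force and the opening at its end, in the units of the state.
- read_state(): the state, without advancing time (a new reading comes with each control period).
- optics.grab_frame(name): name is "scene" or "top"; returns the picture (400x640x3 uint8, blue, green, red); there is no depth.
- optics.get_calibration(name): a dict with "vfov" (degrees; the focal length in pixels is half the picture's height over the tangent of half this angle, whatever the lens; pixels are square), "cx", "cy" (the principal point, pixels), "k1" (the pictures are not rectified: a ray, as slopes to the right and down, at radius r is drawn at 1 + k1 r^2 times it, then the intrinsics apply), "R" (3x3) and "t" (3): a world point X has camera coordinates R X + t. Camera axes: x right, y down, z forward; pixel columns grow to the right and rows downward; lengths in m; the calibration is good to about 2 mm. A picture is of the moment at which its call begins. get_calibration takes no time and is no camera call.
- robot.job_done(): hands the job in, once; it reports no verdict.
The state is a dict: "time": time; "joint_pos": joint angles; "qd": joint speeds; "effort": joint torques, N m; "ee_pos": TCP position; "orientation": TCP orientation; "contact_force": force on the tool from outside, world axes, zero at the start; "ft_torque": the same for the moment, N m; "finger_gap": finger opening in m.
Only numpy, scipy, OpenCV 4.12 (cv2) and the standard library are available. Lean on these libraries where they do the work, as an engineer would, in place of code of your own. Each camera call takes 0.05 s, during which the arm holds its last target. There are 200 camera calls.

## Working session

There is one attempt and no reset: what is moved stays moved. The work goes in short steps, Python scripts to look and compute and a tool call to move; the robot and the scene stay as the last step left them, time stands still between calls to the robot, and variables do not carry over. Pictures are saved under pics/ and viewed, about 8 in all and at most 12, crops included, and the job is handed in when it is done.

Besides the shell and the picture viewer there is one more tool, called after "Call:" as a command line: name --argument value ..., lists and objects as JSON in quotes. drive_tool: Moves the arm, as the interface text tells. Its arguments: {"type":"object","properties":{"moves":{"type":"array"},"gripper":{"type":"number"}},"required":["moves"]}

```bash
mkdir -p pics
cat > h.py <<'E'
import numpy as np, cv2
from bench import read_state, optics, robot
from scipy.spatial.transform import Rotation as Ro
def K(n):
    c=optics.get_calibration(n); f=200/np.tan(np.radians(c['vfov'])/2)
    return c,f
def ray(n,u,v):
    c,f=K(n); d=np.array([(u-c['cx'])/f,(v-c['cy'])/f]); s=d.copy()
    for _ in range(30): s=d/(1+c['k1']*(s@s))
    R=np.array(c['R']);t=np.array(c['t'])
    return -R.T@t, R.T@np.array([s[0],s[1],1])
def atz(n,u,v,z):
    o,d=ray(n,u,v); return o+d*(z-o[2])/d[2]
def proj(n,X):
    c,f=K(n); p=np.array(c['R'])@np.array(X)+np.array(c['t']); s=p[:2]/p[2]
    s=s*(1+c['k1']*(s@s)); return s*f+[c['cx'],c['cy']]
def tri(u1,u2):
    (a,d),(b,e)=ray('scene',*u1),ray('top',*u2)
    s=np.linalg.lstsq(np.c_[d,-e],b-a,rcond=None)[0]
    p,q=a+s[0]*d,b+s[1]*e; return (p+q)/2,np.linalg.norm(p-q)
def delta(target):  # world target -> tool axes mm
    s=read_state(); R=Ro.from_rotvec(s['orientation']).as_matrix()
    return R.T@(np.array(target)-s['ee_pos'])*1000
E
python3 - <<'E'
from h import *
for n in ['scene','top']:
    cv2.imwrite(f'pics/{n}0.png',optics.grab_frame(n)); print(optics.get_calibration(n))
s=read_state();print(s, Ro.from_rotvec(s['orientation']).as_matrix().round(3))
E
```

```text
{'vfov': 56.42698473465114, 'cx': 316.5687719961924, 'cy': 199.17355853115663, 'k1': -0.08052482631174322, 'R': array([[ 0.59568824,  0.8032102 , -0.00298311],
       [ 0.48889504, -0.36552307, -0.79206978],
       [-0.63728892,  0.47036822, -0.61042327]]), 't': array([-0.33962187, -0.17040379,  1.17952703])}
{'vfov': 52.724328862224134, 'cx': 322.101480315385, 'cy': 201.86243777044245, 'k1': -0.009580158393750019, 'R': array([[-0.00138319, -0.99999841,  0.00112223],
       [-0.98660882,  0.00118163, -0.16310009],
       [ 0.1630985 , -0.0013328 , -0.98660889]]), 't': array([0.04189106, 0.52330456, 0.95698383])}
{'time': 0.1, 'joint_pos': array([ 1.41021255,  0.5017528 , -0.42683947,  1.55134036,  0.22084005,
        1.13830555, -0.21026705]), 'qd': array([ 7.53346847e-06, -8.65551150e-04, -1.50242992e-04, -2.93552609e-03,
       -3.34326113e-04, -2.02070560e-03, -8.79755522e-04]), 'effort': array([-1.11697704e-02, -5.67869031e+01, -5.83824679e+00, -2.79913831e+01,
       -6.89959084e-02,  2.41201714e-02,  3.36703363e-05]), 'ee_pos': array([ 0.26700014, -0.59194046,  0.22578784]), 'orientation': array([-1.3794288 ,  0.89258943, -0.89022253]), 'contact_force': array([-0.14956121,  0.30413409, -0.12624302]), 'ft_torque': array([ 0.04180517, -0.07748117, -0.05247026]), 'finger_gap': 0.09155311860827345} [[ 0.411 -0.001  0.911]
 [-0.911  0.002  0.411]
 [-0.002 -1.     0.   ]]
```

View pics/scene0.png

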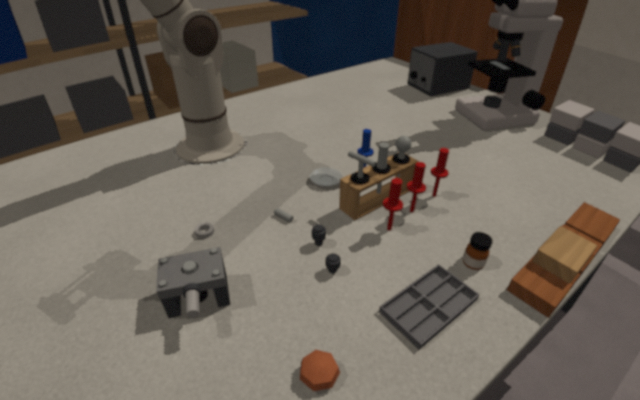

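View pics/top0.png

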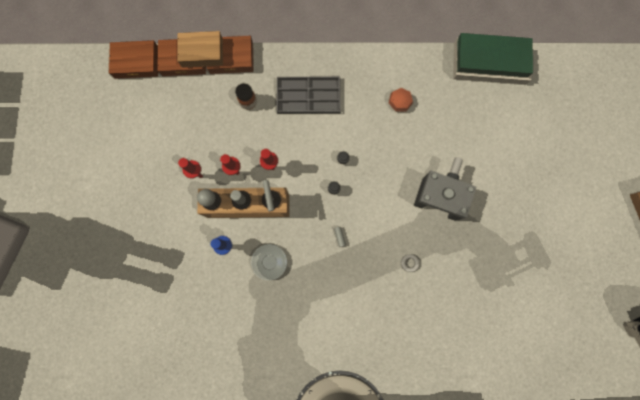

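The scene picture shows the rack with a T-bar (360,160), a plain cylinder (383,155) and a ball (403,145). The bracket pin is at (190,266). In the top picture the T-bar is at (268,193), the cylinder at (239,199), the ball at (207,198) and the pin at (449,194). The middle tool fits the punch, since it has a plain handle and is grey. The red and blue look-alikes stand outside the rack. I'll confirm this in crops.

Run:
```python
from h import *
a=cv2.imread('pics/scene0.png');b=cv2.imread('pics/top0.png')
f=lambda i,x,y:cv2.resize(i[y:y+80,x:x+110],(400,291),interpolation=3)
g=np.vstack([np.hstack([f(a,330,125),f(a,140,235)]),np.hstack([f(b,185,160),f(b,395,150)])])
g=np.clip(g.astype(float)*1.5,0,255).astype('uint8')
cv2.imwrite('pics/c1.png',g)
```

```text
(no output)
```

View pics/c1.png

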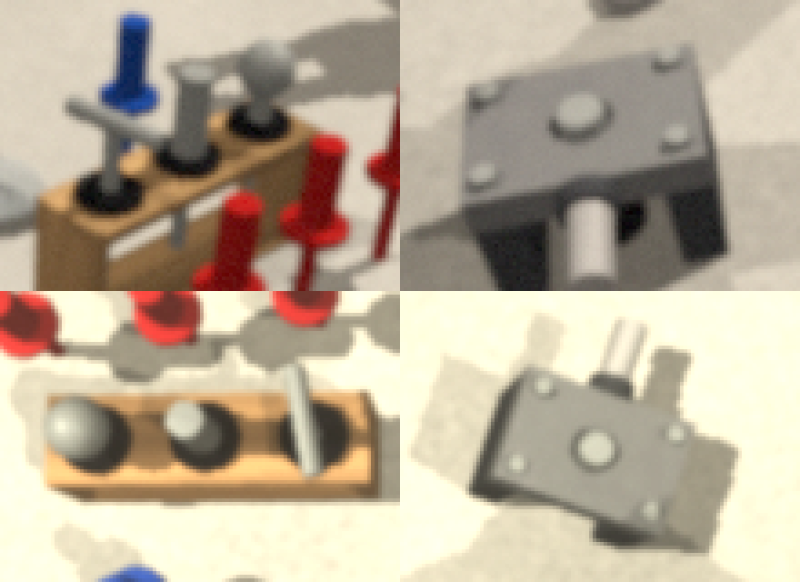

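The crop confirms it: the plain flat-topped grey handle is in the middle rack hole, between the ball and the T-bar.

Run:
```python
from h import *
k=400/110
S=lambda x,y:(330+x/k,125+y/k); S2=lambda x,y:(140+(x-400)/k,235+y/k)
T=lambda x,y:(185+x/k,160+(y-291)/k); T2=lambda x,y:(395+(x-400)/k,150+(y-291)/k)
print('drift',tri(S(197,70),T(184,419)),atz('scene',*S(197,70),.158),atz('top',*T(184,419),.158))
print('pin',tri(S2(579,111),T2(596,447)),atz('scene',*S2(579,111),.089),atz('top',*T2(596,447),.089))
print('guard',atz('top',*T(205,437),.098),atz('scene',*S(188,158),.098))
for p in [(47,397),(372,397),(360,487),(50,487)]: print('rack',atz('top',*T(*p),.09))
for p in [(544,386),(677,433),(650,510),(517,464)]: print('scr',atz('top',*T2(*p),.086))
for p in [(484,95),(672,57),(676,135),(482,175)]: print('scrS',atz('scene',*S2(*p),.086))
print('ball',atz('top',*T(75,428),.145),'T',[atz('top',*T(*p),.15) for p in [(295,370),(312,470)]],[atz('scene',*S(*p),.15) for p in [(70,105),(165,137)]])
```

```text
drift (array([0.51981344, 0.23176338, 0.15918415]), np.float64(0.0019494433531225665)) [0.51864122 0.23445962 0.158     ] [0.51938837 0.23123553 0.158     ]
pin (array([ 0.53748771, -0.26053006,  0.08629401]), np.float64(0.00019262258602950456)) [ 0.54026181 -0.26090268  0.089     ] [ 0.53694764 -0.25975397  0.089     ]
guard [0.5185464  0.23030031 0.098     ] [0.52648227 0.22714022 0.098     ]
rack [0.54651046 0.33593604 0.09      ]
rack [0.54623837 0.12378002 0.09      ]
rack [0.48703894 0.13077761 0.09      ]
rack [0.48726258 0.33110194 0.09      ]
scr [ 0.57845934 -0.22852667  0.086     ]
scr [ 0.54680229 -0.31449544  0.086     ]
scr [ 0.4957908  -0.29372848  0.086     ]
scr [ 0.52626595 -0.20839469  0.086     ]
scrS [ 0.49839751 -0.29576081  0.086     ]
scrS [ 0.53014129 -0.20697121  0.086     ]
scrS [ 0.58022466 -0.22775406  0.086     ]
scrS [ 0.54876149 -0.31383799  0.086     ]
ball [0.51624576 0.30064691 0.145     ] T [array([0.55127027, 0.16597448, 0.15      ]), array([0.48936109, 0.15435984, 0.15      ])] [array([0.49338658, 0.1497593 , 0.15      ]), array([0.55613115, 0.17127742, 0.15      ])]
```

Call:
drive_tool --moves '[[[-12,-5,45],-1],[[-24,-10,90],-2],[[-36,-15,135],-3],[[-48,-20,180],-4],[[-60,-20,225],-5]]'

```text
time: 0.6
ee_pos: [0.4491, -0.4441, 0.2473]
orientation: [-1.543, 0.347, -0.348]
contact_force: [0.1, -1.0, 0.1]
finger_gap: 0.0919
```

```bash
cat > d.py <<'E'
from h import *
import sys
s=read_state();R=Ro.from_rotvec(s['orientation']).as_matrix()
print(s['time'],s['ee_pos'].round(4),'xang',np.degrees(np.arctan2(R[1,0],R[0,0])).round(2),'down',R[:,1].round(4),'F',s['contact_force'].round(1),'gap',round(s['finger_gap'],4),'q',s['joint_pos'].round(2))
if len(sys.argv)>3: print('delta',delta([float(v) for v in sys.argv[1:4]]).round(1))
E
python3 d.py .519 .232 .227
```

```text
0.6 [ 0.4491 -0.4441  0.2473] xang -25.4 down [ 5.e-04 -7.e-04 -1.e+00] F [ 0.1 -1.   0.1] gap 0.0919 q [ 1.2   0.49 -0.64  1.57  0.31  1.18  0.06]
delta [-226.9   19.9  640.7]
```

Call:
drive_tool --moves '[[[-14,0,46],-1],[[-28,0,92],-2],[[-42,0,138],-3],[[-58,0,184],-3.2],[[-74,0,230],-3.2]]'

```text
time: 1.1
ee_pos: [0.4805, -0.204, 0.2464]
orientation: [-1.571, 0.001, -0.001]
contact_force: [1.7, 1.3, -0.0]
finger_gap: 0.0918
```

```bash
python3 d.py .519 .232 .227
```

```text
1.1 [ 0.4805 -0.204   0.2464] xang -0.07 down [-5.e-04  2.e-04 -1.e+00] F [ 1.7  1.3 -0. ] gap 0.0918 q [ 1.05  0.32 -0.84  1.84  0.27  1.1   0.11]
delta [ 37.9  19.5 436.1]
```

Call:
drive_tool --moves '[[[8,0,46],0],[[16,0,92],0],[[23,0,138],0],[[30,0,184],0],[[38,0,230],0]]'

```text
time: 1.6
ee_pos: [0.519, 0.0255, 0.2466]
orientation: [-1.571, 0.002, -0.002]
contact_force: [0.7, -1.2, -0.2]
finger_gap: 0.0917
```

Call:
drive_tool --moves '[[[0,0,46],0],[[0,0,92],0],[[0,0,138],0],[[0,0,180],0],[[0,0,206],0]]'

```text
time: 2.1
ee_pos: [0.5185, 0.2339, 0.2467]
orientation: [-1.569, -0.001, 0.002]
contact_force: [0.4, 0.1, 0.6]
finger_gap: 0.0918
```

Run:
```python
from h import *
from d import *
print(delta([.519,.232,.109]))
i=[optics.grab_frame(n) for n in('scene','top')]
P=[proj(n,read_state()['ee_pos']).round(0).astype(int) for n in('scene','top')];print(P)
f=lambda i,x,y:cv2.resize(i[y:y+150,x:x+150],(400,400),interpolation=3)
cv2.imwrite('pics/c2.png',np.hstack([f(i[0],310,70),f(i[1],165,110)]))
```

```text
2.1 [0.5185 0.2339 0.2467] xang 0.1 down [-5.0e-04  1.6e-03 -1.0e+00] F [0.4 0.1 0.6] gap 0.0918 q [ 0.24  0.45 -0.93  1.73  0.39  1.16 -0.8 ]
[  0.54979077 137.67830505  -2.14881777]
[array([388, 108]), array([224, 188])]
```

View pics/c2.png

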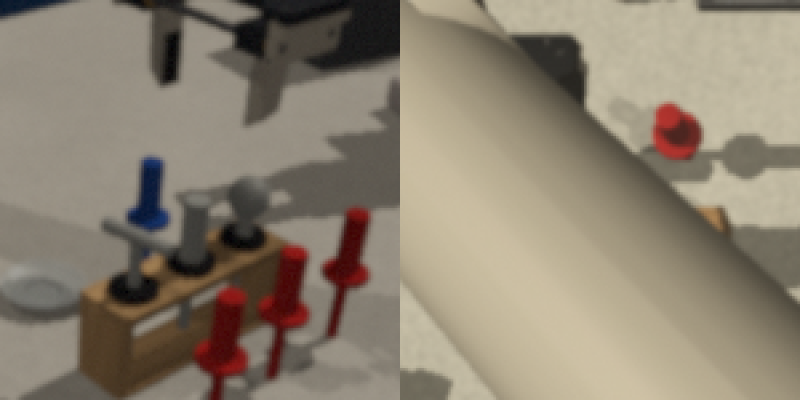

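The picture shows the fingers centred over the punch, with tips at about (372,100) and (408,115). Their midpoint agrees with the projected TCP at (388,108). I'll check clearance to the red and blue look-alikes next.

Run:
```python
from h import *
S=lambda x,y:(310+x/2.667,70+y/2.667)
for n,b,t in [('r1',(217,398),(232,296)),('r2',(272,377),(293,253)),('r3',(332,333),(356,213)),('blue',(148,258),(152,162))]:
    p=atz('scene',*S(*b),0)
    o,d=ray('scene',*S(*t)); k=((p-o)[:2]@d[:2])/(d[:2]@d[:2]); print(n,p.round(3),'top',(o+k*d).round(3))
```

```text
r1 [0.599 0.203 0.   ] top [0.598 0.202 0.112]
r2 [0.608 0.265 0.   ] top [0.606 0.264 0.135]
r3 [0.598 0.365 0.   ] top [0.595 0.363 0.135]
blue [0.389 0.311 0.   ] top [0.386 0.308 0.115]
```

Call:
drive_tool --moves '[[[0,0,-2],0],[[0,0,-2],0],[[0,0,-2],0],[[0,0,-2],0],[[0,0,-2],0]]' --gripper 52

```text
time: 2.7
ee_pos: [0.5201, 0.227, 0.2468]
orientation: [-1.571, 0.003, -0.003]
contact_force: [0.2, 0.5, -1.1]
finger_gap: 0.0567
```

Call:
drive_tool --moves '[[[-0.5,25,1],0],[[-0.5,50,2],0],[[-0.5,75,2],0],[[-0.5,100,2],0],[[-0.5,100,2],0]]'

```text
time: 3.2
ee_pos: [0.5172, 0.2282, 0.1437]
orientation: [-1.573, 0.006, 0.002]
contact_force: [0.1, 0.2, 0.6]
finger_gap: 0.0517
```

```bash
python3 d.py .519 .231 .109
```

```text
3.2 [0.5172 0.2282 0.1437] xang -0.14 down [-0.0055 -0.0023 -1.    ] F [0.1 0.2 0.6] gap 0.0517 q [ 0.18  0.56 -0.85  1.83  0.5   0.99 -0.88]
delta [ 2.  34.7  2.9]
```

Call:
drive_tool --moves '[[[1.5,12,2],0],[[1.5,24,2],0],[[1.5,34,2],0],[[1.5,34,2],0],[[1.5,34,2],0]]'

```text
time: 3.7
ee_pos: [0.5208, 0.2321, 0.1128]
orientation: [-1.571, 0.002, -0.001]
contact_force: [-0.5, 0.2, -1.0]
finger_gap: 0.0521
```

```bash
python3 d.py .519 .231 .109;  python3 - <<'E'
from h import *
i=optics.grab_frame('scene')
cv2.imwrite('pics/c3.png',cv2.resize(i[100:210,320:470],(750,550),interpolation=3))
E
```

```text
3.7 [0.5208 0.2321 0.1128] xang -0.11 down [-1.e-04  0.e+00 -1.e+00] F [-0.5  0.2 -1. ] gap 0.0521 q [ 0.15  0.61 -0.82  1.84  0.54  0.93 -0.91]
delta [-1.7  3.8 -1.1]
```

View pics/c3.png

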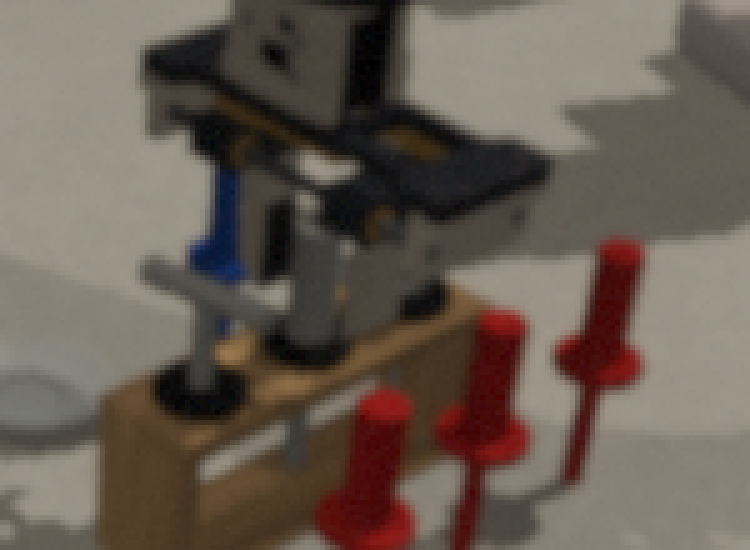

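The handle at crop (315,275) stands between the two fingers at (265,225) and (370,290), which are clear of the T-bar and the red handles. I'll close now.

Call:
drive_tool --moves '[[[-1,2,-1],0],[[-1,2,-1],0],[[-1,2,-1],0],[[-1,2,-1],0],[[-1,2,-1],0]]' --gripper 0

```text
time: 4.25
ee_pos: [0.5198, 0.231, 0.1109]
orientation: [-1.571, 0.001, -0.002]
contact_force: [0.2, -1.1, 1.5]
finger_gap: 0.0239
```

Call:
drive_tool --moves '[[[0,0,0],0],[[0,0,0],0],[[0,0,0],0]]'

```text
time: 4.55
ee_pos: [0.5198, 0.231, 0.1109]
orientation: [-1.571, 0.001, -0.002]
contact_force: [0.1, -0.1, 2.6]
finger_gap: 0.0237
```

```bash
python3 d.py .538 -.261 .2
```

```text
4.55 [0.5198 0.231  0.1109] xang -0.12 down [ 2.e-04 -0.e+00 -1.e+00] F [ 0.1 -0.1  2.6] gap 0.0237 q [ 0.15  0.61 -0.81  1.84  0.55  0.93 -0.92]
delta [  19.2  -89.1 -492. ]
```

Call:
drive_tool --moves '[[[0,-15,0],0],[[0,-45,0],0],[[0,-80,0],0],[[0,-115,0],0],[[0,-150,0],0]]'

```text
time: 5.05
ee_pos: [0.5193, 0.2311, 0.2628]
orientation: [-1.571, 0.001, -0.001]
contact_force: [1.1, -0.4, -1.5]
finger_gap: 0.0235
```

Call:
drive_tool --moves '[[[0,-20,0],0],[[0,-20,0],0],[[0,-20,0],0]]'

```text
time: 5.35
ee_pos: [0.5196, 0.2308, 0.2808]
orientation: [-1.571, 0.001, -0.002]
contact_force: [0.2, -0.2, -3.2]
finger_gap: 0.0235
```

```bash
python3 d.py .538 -.261 .25
```

```text
5.35 [0.5196 0.2308 0.2808] xang -0.12 down [ 5.e-04 -4.e-04 -1.e+00] F [ 0.2 -0.2 -3.2] gap 0.0235 q [ 0.26  0.42 -0.94  1.69  0.36  1.22 -0.77]
delta [  19.4   31.  -491.7]
```

Call:
drive_tool --moves '[[[2,0,-30],0],[[4,0,-70],0],[[6,0,-115],0],[[8,0,-160],0],[[10,0,-205],0]]'

```text
time: 5.85
ee_pos: [0.5279, 0.024, 0.2789]
orientation: [-1.571, 0.004, 0.001]
contact_force: [1.0, -0.0, -1.4]
finger_gap: 0.0235
```

Call:
drive_tool --moves '[[[2,0,-45],0],[[4,0,-90],0],[[6,0,-135],0],[[8,0,-180],0],[[9,0,-220],0]]'

```text
time: 6.35
ee_pos: [0.5364, -0.1966, 0.2787]
orientation: [-1.57, 0.005, -0.0]
contact_force: [0.6, 0.4, -1.6]
finger_gap: 0.0238
```

Call:
drive_tool --moves '[[[0,0,-30],0],[[0,5,-55],0],[[0,15,-66],0],[[0,30,-66],0],[[0,40,-66],0]]'

```text
time: 6.85
ee_pos: [0.5368, -0.2579, 0.238]
orientation: [-1.568, 0.003, 0.002]
contact_force: [-0.1, -0.3, -1.6]
finger_gap: 0.0234
```

Call:
drive_tool --moves '[[[0,20,0],0],[[0,30,0],0],[[0,30,0],0],[[0,30,0],0]]'

```text
time: 7.25
ee_pos: [0.5381, -0.2589, 0.2109]
orientation: [-1.57, 0.0, -0.0]
contact_force: [1.3, 0.3, -1.5]
finger_gap: 0.0235
```

```bash
python3 d.py .538 -.261 .19;  python3 - <<'E'
from h import *
i,j=[optics.grab_frame(n) for n in('scene','top')]
f=lambda i,x,y:cv2.resize(i[y:y+120,x:x+80],(400,600),interpolation=3)
cv2.imwrite('pics/c4.png',np.clip(np.hstack([f(i,150,190),f(j,410,130)])*1.5,0,255).astype('uint8'))
s=read_state()['ee_pos']
for z in (-.091,-.021): print(proj('scene',s+[0,0,z]))
E
```

```text
7.25 [ 0.5381 -0.2589  0.2109] xang -0.03 down [ 0.e+00  5.e-04 -1.e+00] F [ 1.3  0.3 -1.5] gap 0.0235 q [ 0.99  0.5  -0.78  1.7   0.39  1.11  0.09]
delta [-0.1 20.9 -2.1]
[185.56897529 252.20352008]
[176.09987209 221.82374742]
```

View pics/c4.png

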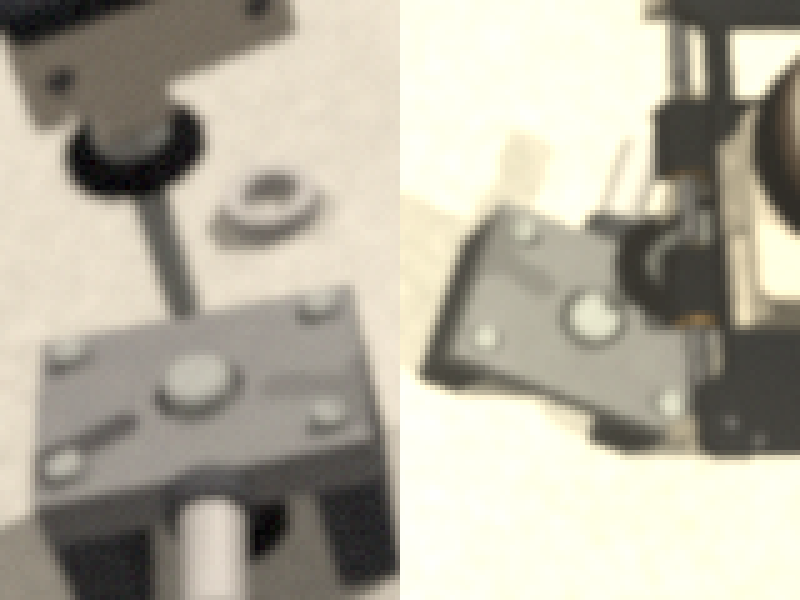

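The punch tip is at about (187,253), within 1 px of the prediction (186,252). The pin top is at (190,265), which the top view confirms. I'll trim about 2 mm and descend.

Call:
drive_tool --moves '[[[-1,5,-3],0],[[-1,12,-3],0],[[-1,20,-3],0],[[-1,22,-3],0],[[-1,22,-3],0]]'

```text
time: 7.85
ee_pos: [0.5363, -0.2628, 0.1879]
orientation: [-1.57, 0.003, -0.001]
contact_force: [-0.3, -0.6, -1.6]
finger_gap: 0.0236
```

```bash
python3 d.py .537 -.262 .141
```

```text
7.85 [ 0.5363 -0.2628  0.1879] xang -0.12 down [-1.2e-03  8.0e-04 -1.0e+00] F [-0.3 -0.6 -1.6] gap 0.0236 q [ 0.98  0.53 -0.77  1.72  0.41  1.07  0.08]
delta [ 0.8 46.9  0.8]
```

Call:
drive_tool --moves '[[[0.5,4,0.5],0],[[0.5,8,0.5],0],[[0.5,12,0.5],0],[[0.5,16,0.5],0],[[0.5,20,0.5],0]]'

```text
time: 8.35
ee_pos: [0.5376, -0.2626, 0.1691]
orientation: [-1.571, 0.001, -0.002]
contact_force: [-1.3, 0.4, 4.3]
finger_gap: 0.0234
```

```bash
python3 d.py .537 -.262 .141;  python3 - <<'E'
from h import *
i=optics.grab_frame('scene')
cv2.imwrite('pics/c5.png',np.clip(cv2.resize(i[200:300,140:240],(600,600),interpolation=3)*1.5,0,255).astype('uint8'))
E
```

```text
8.35 [ 0.5376 -0.2626  0.1691] xang -0.11 down [ 6.e-04 -5.e-04 -1.e+00] F [-1.3  0.4  4.3] gap 0.0234 q [ 0.97  0.55 -0.76  1.73  0.43  1.03  0.06]
delta [-0.6 28.1  0.6]
```

View pics/c5.png

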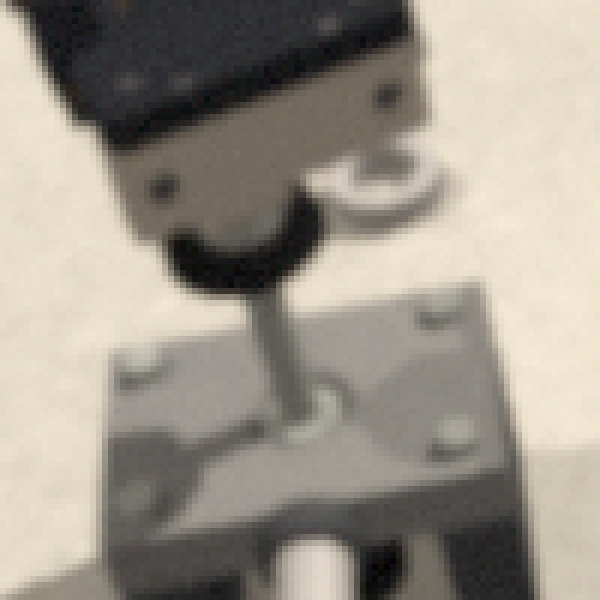

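Run:
```python
from h import *
c=lambda p:((p-[140,200])*6).round(0)
s=read_state()['ee_pos']
print('tip pred',c(proj('scene',s-[0,0,.091])),'+x5',c(proj('scene',s-[-.005,0,.091])),'+y5',c(proj('scene',s-[0,-.005,.091])))
for X in ([.5375,-.2605,.08],[.5394,-.2611,.08],[.5375,-.2605,.077]): print(X,c(proj('scene',X)))
i=cv2.imread('pics/c5.png')[340:460,240:380]
cv2.imwrite('pics/c6.png',cv2.resize(i,(700,600),interpolation=3))
```

```text
tip pred [295. 416.] +x5 [301. 426.] +y5 [311. 409.]
[0.5375, -0.2605, 0.08] [300. 407.]
[0.5394, -0.2611, 0.08] [300. 412.]
[0.5375, -0.2605, 0.077] [302. 414.]
```

View pics/c6.png

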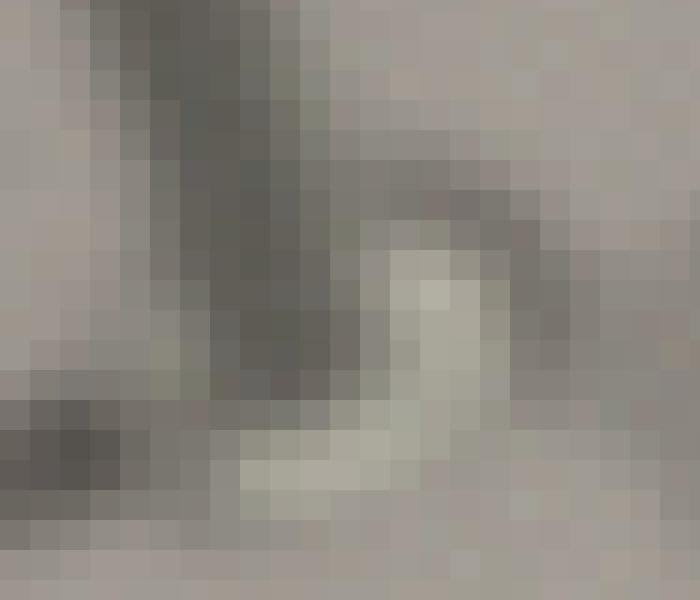

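The tip stands on the pin inside the hole, about 2 mm left of and behind the pin's centre: tip at crop (285,345), pin at (315,365). I'll lift 2 mm, shift, and push through.

Call:
drive_tool --moves '[[[0,-3,0],0],[[1.5,-3,1.5],0],[[1.5,-1,1.5],0],[[1.5,3,1.5],0],[[1.5,7,1.5],0]]'

```text
time: 8.9
ee_pos: [0.5392, -0.261, 0.1621]
orientation: [-1.571, 0.001, -0.002]
contact_force: [-1.3, 0.4, 4.3]
finger_gap: 0.023
```

Call:
drive_tool --moves '[[[0,3,0],0],[[0,6,0],0],[[0,9,0],0],[[0,12,0],0],[[0,12,0],0]]'

```text
time: 9.4
ee_pos: [0.5389, -0.2609, 0.1492]
orientation: [-1.57, 0.001, -0.002]
contact_force: [1.4, -0.0, -0.7]
finger_gap: 0.0237
```

```bash
python3 d.py .539 -.261 .141
```

```text
9.4 [ 0.5389 -0.2609  0.1492] xang -0.11 down [ 3.e-04  3.e-04 -1.e+00] F [ 1.4 -0.  -0.7] gap 0.0237 q [ 0.96  0.57 -0.74  1.75  0.45  1.    0.04]
delta [ 0.1  8.2 -0.1]
```

Call:
drive_tool --moves '[[[0,3,0],0],[[0,6,0],0],[[0,9,0],0],[[0,10,0],0]]'

```text
time: 9.8
ee_pos: [0.5389, -0.261, 0.1394]
orientation: [-1.571, 0.001, -0.002]
contact_force: [1.1, 0.5, 4.5]
finger_gap: 0.0235
```

```bash
python3 d.py .539 -.261 .141;  python3 - <<'E'
from h import *
i=optics.grab_frame('scene')
cv2.imwrite('pics/c7.png',np.clip(cv2.resize(i[200:320,130:250],(600,600),interpolation=3)*1.5,0,255).astype('uint8'))
E
```

```text
9.8 [ 0.5389 -0.261   0.1394] xang -0.11 down [ 3.e-04  1.e-04 -1.e+00] F [1.1 0.5 4.5] gap 0.0235 q [ 0.95  0.59 -0.73  1.75  0.46  0.98  0.04]
delta [ 0.1 -1.6  0. ]
```

View pics/c7.png

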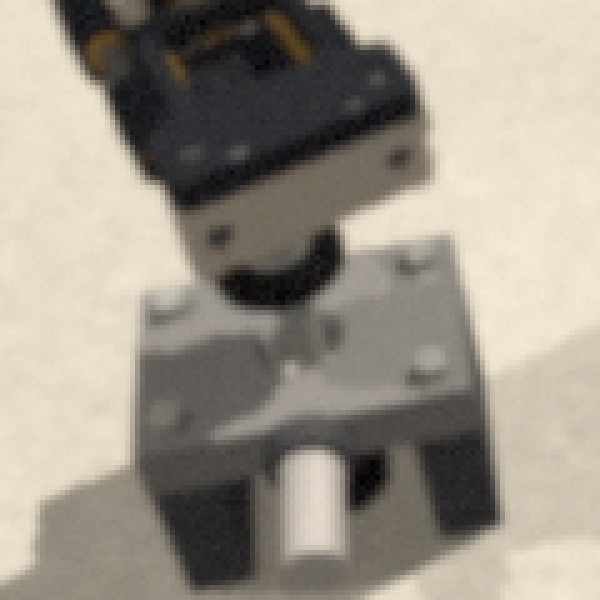

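Call:
drive_tool --moves '[[[0,-10,0],0],[[0,-35,0],0],[[0,-70,0],0],[[0,-105,0],0],[[0,-142,0],0]]'

```text
time: 10.35
ee_pos: [0.5373, -0.2609, 0.2824]
orientation: [-1.57, 0.004, 0.001]
contact_force: [0.1, -1.1, -2.2]
finger_gap: 0.0236
```

Call:
drive_tool --moves '[[[-1,0,30],0],[[-4,0,75],0],[[-8,0,120],0],[[-10,0,165],0],[[-10,0,200],0]]'

```text
time: 10.85
ee_pos: [0.5276, -0.0582, 0.2818]
orientation: [-1.571, 0.001, 0.001]
contact_force: [1.2, 0.6, -1.9]
finger_gap: 0.0236
```

```bash
python3 d.py .520 .231 .281;  python3 - <<'E'
from h import *
i=optics.grab_frame('scene')
s=read_state()['ee_pos']; p=proj('scene',s-[0,0,.05]).astype(int);x,y=p-[50,50]
f=lambda x,y:cv2.resize(i[y:y+100,x:x+80],(400,500),interpolation=3)
print(x,y,[((proj('scene',s-[0,0,k])-[x,y])*5).round(0) for k in (.091,.021)])
cv2.imwrite('pics/c8.png',np.clip(np.hstack([f(150,225),f(x,y)])*1.5,0,255).astype('uint8'))
E
```

```text
10.85 [ 0.5276 -0.0582  0.2818] xang -0.01 down [-1.7e-03 -3.0e-04 -1.0e+00] F [ 1.2  0.6 -1.9] gap 0.0236 q [ 0.81  0.32 -0.91  1.77  0.27  1.18 -0.18]
delta [ -7.6   0.7 289.2]
229 106 [array([260., 346.]), array([249., 182.])]
```

View pics/c8.png

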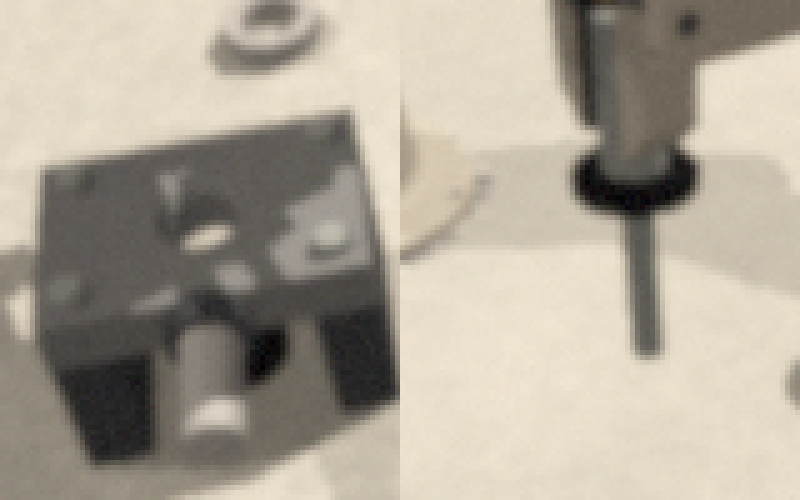

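The hole is now empty right through, with its lower rim lit at crop (205,236). The punch still hangs straight in the grip, with guard and tip at (636,185) and (648,352) and no visible axial slip. Next is the return to the rack.

Call:
drive_tool --moves '[[[-1,0,40],0],[[-2,0,85],0],[[-4,0,130],0],[[-6,0,175],0],[[-7,0,215],0]]'

```text
time: 11.4
ee_pos: [0.5215, 0.1554, 0.2817]
orientation: [-1.572, 0.002, -0.0]
contact_force: [0.5, 0.3, -0.5]
finger_gap: 0.0235
```

Call:
drive_tool --moves '[[[-0.5,0,30],0],[[-0.5,0,55],0],[[-0.5,0,70],0],[[-0.5,0,74],0],[[-0.5,0,74],0]]'

```text
time: 11.9
ee_pos: [0.5218, 0.2277, 0.2815]
orientation: [-1.572, 0.002, -0.0]
contact_force: [0.1, -0.1, -1.6]
finger_gap: 0.0236
```

Call:
drive_tool --moves '[[[0,0,0],0],[[0,0,0],0],[[0,0,0],0]]'

```text
time: 12.2
ee_pos: [0.5226, 0.2267, 0.2817]
orientation: [-1.571, 0.003, -0.003]
contact_force: [-0.3, 0.0, -1.4]
finger_gap: 0.0235
```

```bash
python3 d.py .520 .231 .211
```

```text
12.2 [0.5226 0.2267 0.2817] xang -0.22 down [ 0.e+00 -7.e-04 -1.e+00] F [-0.3  0.  -1.4] gap 0.0235 q [ 0.27  0.42 -0.95  1.68  0.36  1.23 -0.77]
delta [-2.6 70.7  4.3]
```

Call:
drive_tool --moves '[[[-2.5,10,4],0],[[-2.5,30,4],0],[[-2.5,55,4],0],[[-2.5,75,4],0],[[-2.5,80,4],0]]'

```text
time: 12.7
ee_pos: [0.5179, 0.2309, 0.1988]
orientation: [-1.573, 0.005, 0.002]
contact_force: [-0.4, 0.4, -2.0]
finger_gap: 0.0231
```

Call:
drive_tool --moves '[[[0,0,0],0],[[0,0,0],0]]'

```text
time: 12.9
ee_pos: [0.5201, 0.2325, 0.2025]
orientation: [-1.57, 0.001, -0.002]
contact_force: [-0.3, 0.3, -1.4]
finger_gap: 0.0235
```

```bash
python3 d.py .520 .231 .112;  python3 - <<'E'
from h import *
i=optics.grab_frame('scene')
cv2.imwrite('pics/c9.png',np.clip(cv2.resize(i[100:210,320:440],(600,550),interpolation=3)*1.5,0,255).astype('uint8'))
s=read_state()['ee_pos']
print([((proj('scene',s-[0,0,k])-[320,100])*5).round(0) for k in (.091,.021)],((proj('scene',[.52,.231,.09])-[320,100])*5).round(0))
E
```

```text
12.9 [0.5201 0.2325 0.2025] xang -0.11 down [ 1.e-03  8.e-04 -1.e+00] F [-0.3  0.3 -1.4] gap 0.0235 q [ 0.22  0.5  -0.9   1.77  0.44  1.08 -0.84]
delta [-0.2 90.5 -1.6]
[array([311., 309.]), array([326., 178.])] [303. 348.]
```

View pics/c9.png

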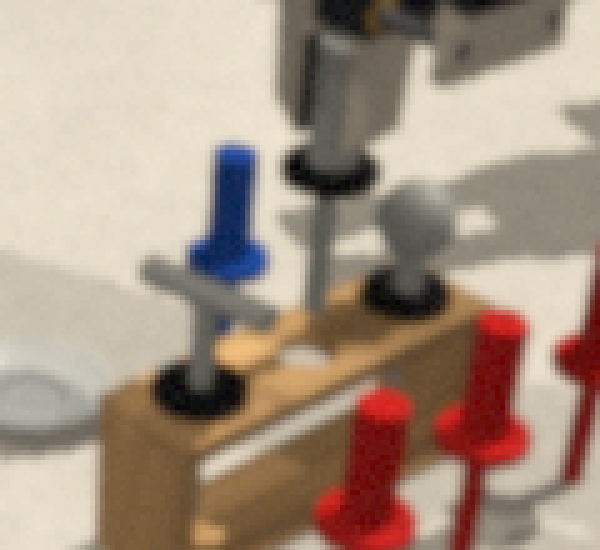

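The tip at (316,312) is right above the empty hole at (305,350); the remaining drop should bring it to about (304,350). I'll lower it.

Call:
drive_tool --moves '[[[0,10,-2],0],[[0,25,-2],0],[[0,42,-2],0],[[0,60,-2],0],[[0,78,-2],0]]'

```text
time: 13.45
ee_pos: [0.5192, 0.2296, 0.1216]
orientation: [-1.571, 0.003, -0.001]
contact_force: [-0.3, 0.6, -2.4]
finger_gap: 0.0236
```

```bash
python3 d.py .520 .231 .111
```

```text
13.45 [0.5192 0.2296 0.1216] xang -0.12 down [-1.2e-03 -5.0e-04 -1.0e+00] F [-0.3  0.6 -2.4] gap 0.0236 q [ 0.17  0.6  -0.83  1.84  0.54  0.95 -0.91]
delta [ 0.8 10.6  1.4]
```

Call:
drive_tool --moves '[[[0.5,4,1],0],[[0.5,7,1],0],[[0.5,10,1],0],[[0.5,11,1],0],[[0.5,11,1],0]]'

```text
time: 13.95
ee_pos: [0.5206, 0.2311, 0.1132]
orientation: [-1.571, 0.001, -0.002]
contact_force: [-0.6, 0.9, -1.2]
finger_gap: 0.0237
```

```bash
python3 d.py .520 .231 .111
```

```text
13.95 [0.5206 0.2311 0.1132] xang -0.12 down [ 9.e-04  2.e-04 -1.e+00] F [-0.6  0.9 -1.2] gap 0.0237 q [ 0.16  0.61 -0.82  1.84  0.55  0.93 -0.92]
delta [-0.6  2.2 -0.1]
```

Call:
drive_tool --moves '[[[0,1,0],0],[[0,2,0],0],[[0,3,0],0],[[0,3,0],0]]'

```text
time: 14.35
ee_pos: [0.5206, 0.231, 0.1109]
orientation: [-1.571, 0.001, -0.003]
contact_force: [-2.4, -1.2, 7.1]
finger_gap: 0.0236
```

Call:
drive_tool --moves '[[[0,0,0],0],[[0,0,0],0],[[0,0,0],0],[[0,0,0],0],[[0,0,0],0]]' --gripper 52

```text
time: 14.85
ee_pos: [0.5202, 0.231, 0.1096]
orientation: [-1.571, 0.002, -0.001]
contact_force: [-0.6, 0.7, 0.5]
finger_gap: 0.0516
```

```bash
python3 d.py
```

```text
14.85 [0.5202 0.231  0.1096] xang -0.11 down [-1.e-04  0.e+00 -1.e+00] F [-0.6  0.7  0.5] gap 0.0516 q [ 0.16  0.61 -0.82  1.84  0.55  0.93 -0.92]
```

The guard seated at the same height as before (7 N contact at TCP z 0.111), and the gripper has released. I'll retreat and check.

Call:
drive_tool --moves '[[[0,-20,0],0],[[0,-50,0],0],[[0,-90,0],0],[[0,-130,0],0],[[0,-160,0],0]]'

```text
time: 15.35
ee_pos: [0.5206, 0.2316, 0.2723]
orientation: [-1.57, -0.0, -0.003]
contact_force: [0.7, 0.2, -0.3]
finger_gap: 0.0519
```

Call:
drive_tool --moves '[[[0,0,-40],0],[[0,0,-80],0],[[0,0,-120],0],[[0,0,-150],0],[[0,0,-150],0]]'

```text
time: 15.85
ee_pos: [0.5203, 0.075, 0.2691]
orientation: [-1.574, 0.009, -0.007]
contact_force: [0.2, -0.7, -0.2]
finger_gap: 0.052
```

```bash
python3 d.py;  python3 - <<'E'
from h import *
i,j=optics.grab_frame('scene'),optics.grab_frame('top')
f=lambda i,x,y:cv2.resize(i[y:y+80,x:x+107],(400,300),interpolation=3)
cv2.imwrite('pics/c10.png',np.clip(np.vstack([np.hstack([f(i,330,125),f(i,140,235)]),np.hstack([f(j,185,160),f(j,395,150)])])*1.5,0,255).astype('uint8'))
E
```

```text
15.85 [0.5203 0.075  0.2691] xang -0.57 down [-9.0e-04 -3.2e-03 -1.0e+00] F [ 0.2 -0.7 -0.2] gap 0.052 q [ 0.59  0.34 -0.95  1.8   0.3   1.16 -0.47]
```

View pics/c10.png

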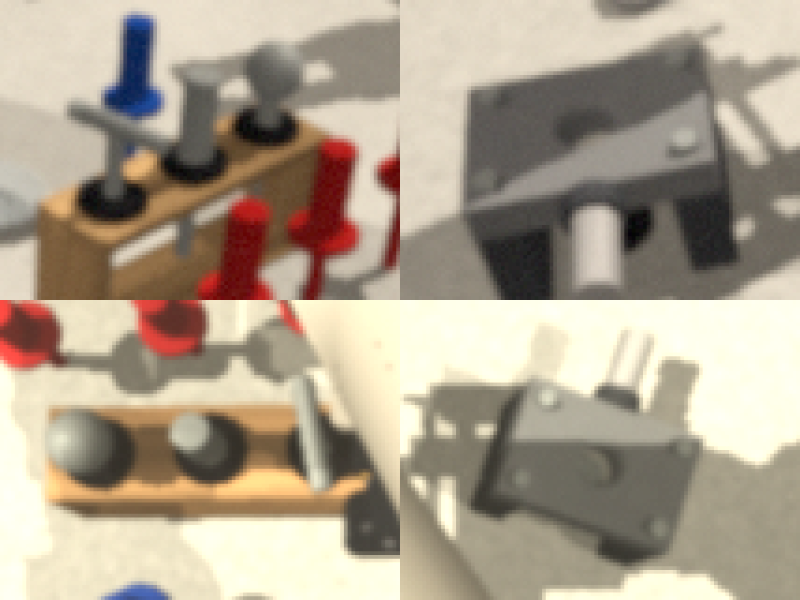

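Call:
drive_tool --moves '[[[0,0,0],0],[[0,0,0],0],[[0,0,0],0]]'

```text
time: 16.25
ee_pos: [0.5198, 0.0824, 0.2698]
orientation: [-1.57, -0.0, 0.0]
contact_force: [-0.1, -0.3, 0.1]
finger_gap: 0.0523
```

```bash
python3 -c "
from bench import robot; print(robot.job_done())"
```

```text
the job is handed in; nothing more can be done
None
```

I pushed the pin out of the bracket plate with the drift punch, put the punch back in its middle rack hole and let go. I handed the job in at about 16 s; no verdict is reported.

- **Pin:** at the lowest point the punch tip was at about 48 mm, so the pin's top should be about 10 mm below the plate's underside. This comes from the tool height. The pictures show the hole empty, but I did not measure the pin's depth in them.
- **Punch:** the guard met the rack again with the tool at the same height as when I gripped it (0.111 m), so the punch had not slipped in the grip. The last pictures show it upright in its own hole at about its starting place, with the arm well clear.
- **Disagreement:** the camera and arm positions differed by about 1–2 mm over the bracket. I corrected this before pushing through. One picture during the return was about 5 mm off, which I put down to the arm still moving; it did not recur over the rack.
- **Look-alikes:** I did not touch the red and blue ones.

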